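# Tap the locking wedge home in a mould insert's polishing fixture

## Robot

A 6-joint arm with a two-finger parallel gripper is mounted at the origin on the work surface. World frame = base frame: x ahead of the robot, y to its left, z up, the work surface at z = 0. Lengths are in m, angles in degrees, forces in N, time in s.
With the tool pointing down it reaches from about 0.3 to 0.75 m from the base axis. Payload 8.5 kg.
Tool frame: the origin (TCP) lies midway between the tips of the shut fingers; the grasp point (between the pads) lies 19 mm behind it; z points along the fingers, y is the direction in which the jaws open and shut (so a half turn about z gives the same grasp; the last joint's range is limited). The gripper opens to 85 mm and grips with 20 to 120 N. Pads are 22 mm wide; open, the fingers measure 114 mm over their backs; the gripper's body (76 mm by 85 mm) begins 54 mm behind the grasp point. The pads swing forward as they close: fully open they stand 13 mm farther back than shut.
Start: joints at [-89.513, 21.807, 74.336, -0, 83.858, -12.336], TCP at [0.122, -0.536, 0.231] pointing down, gripper open.
Joint ranges: [-178.18, 178.18], [-50.72, 133.34], [12.68, 142.11], [-81.47, 261.47], [9.98, 163.14], [-165.26, 165.26]. Speed limits (degrees/s): [136.94, 136.94, 180, 180, 180, 180].

## Interface

Orientations are given as a 3x3 rotation matrix whose columns are the frame's x, y, z axes.
In Python, from rig import env, viewer, ticket gives the robot as it stands. The module is installed in compiled form; this text tells all that it offers.
- The arm moves only by the shell command python3 -m pendant 'ROWS' [FORCE]. ROWS is JSON, a list of rows, each a list of 3 entries, a list of its own where there are three numbers: the shift along the world's x, y, z in mm, then the turn about the world's z in rad, then the opening, from -1 (shut) to 1 (fully open). A call has 1 to 12 rows; each row shifts and turns the pose as measured when the row begins; what a row does not reach is not made up. A row lasts 1/8 s, in which the tool goes at most 62.5 mm and 10.7 degrees, less where a joint would pass 70% of its speed; a pose out of reach is approached as far as the arm can. A call with a gripper value outside its range is refused whole. The fingers move at their own pace and stop on an object; FORCE is the grip in N (left out, the last holds). Time passes only in rows, so rows that do not move let the fingers close. It gives the time, the measured TCP pose, the force and the opening at its end, in the units of the state.
- env.observe(): the state, without advancing time (a new reading comes with each control period).
- viewer.get_image(name): name is "scene" or "top" or "wrist"; returns (picture, depth): 400x640x3 uint8, red, green, blue; 400x640 float32, m along the optical axis (not along the pixel's ray), 0 where there is no reading.
- viewer.camera_params(name): a dict with "fx", "fy", "cx", "cy" (pixels), "D" ([k1, k2, p1, p2, k3] as OpenCV has them; the pictures are not rectified), "rvec" (rotation vector, rad) and "tvec" (3), from world to camera coordinates, as OpenCV has them; the wrist camera has in their place "T_tool_cam" (4x4, takes a point from camera to tool coordinates, whose origin is the TCP and whose axes are the flange's). Camera axes: x right, y down, z forward; pixel columns grow to the right and rows downward; lengths in m; the calibration is good to about 2 mm. A picture is of the moment at which its call begins: read the wrist's pose just before it. camera_params takes no time and is no camera call.
- ticket.close_job(): hands the job in, once; it reports no verdict.
The state is a dict: "time_s": time; "q": joint angles; "qvel": joint speeds; "joint_efforts": joint torques, N m; "position": TCP position; "tool_rot": TCP orientation; "ft_force": force on the tool from outside, world axes, zero at the start; "wrist_torque": the same for the moment, N m; "grip_width": finger opening in m.
Only numpy, scipy, OpenCV 4.12 (cv2) and the standard library are available. Lean on these libraries where they do the work, as an engineer would, in place of code of your own. Each camera call takes 0.05 s, during which the arm holds its last target. There are 200 camera calls.

## Task

Clamp the mould insert in its fixture: lift the red-headed wedge out of the rack, set it loosely in the slot beside the insert and let go before pushing it in, then take the brass tapping bar and tap or press the wedge down gently until it goes no further and is tight. Then stand the bar back upright on its rubber pad, and leave the polished insert and the other things on the bench unmarked and where they are.

Things in the scene. Friction and masses are not known exactly. Their poses are not given: they have to be found in the camera images.
- wedge: Steel wedge, red block head, 0.11 kg, 88 mm tall, hanging upright by its head in one slot of the rack. Origin level with its tip, under the head's centre; z up. Stem 24 mm wide (x), 60 mm tall: flat -y face at y = -10 mm, +y face sloping 1:6 from y = -1 mm at the tip to +9 mm under the head. Head 36 (x) by 22 (y) by 28 mm, its underside at z = 60 mm.
- wedge_head (a point): Centre of the head's top face, where it is tapped. Driving takes 2 to 9 N down while the insert slides over; when the insert meets the backstop the resistance rises steeply: 15 to 22 N down then leaves it tight (10 N is hardly enough) and it stays by friction. Over 32 N from the bar is too hard; blows at some 20 mm/s stay below.
- fixture: Steel and blue clamping fixture, fixed. Origin on the bench under its middle; base 120 (x) by 140 mm (y), 20 mm thick. Along y from -y stand: blue backstop (60 mm high), loose insert, wedge slot, blue abutment (to y = 52 mm, 82 mm high). The abutment's slot face slopes 1:6: y = 13 mm at 38 mm over the bench, 20.3 mm at the top.
- slot_mouth (a point): Middle of the slot's mouth, 82 mm over the bench, 16 mm to +y of the fixture's origin. The slot is 27 mm wide along x between cheeks. The wedge goes in tip down, its axes parallel to the fixture's, flat face to the insert. With the insert's centre at fixture y = -18 mm + d, the wedge touches both sides at fixture y = 14 mm + d, tip 38 mm + 6 d over the bench.
- insert: Polished steel mould insert, 70 (x) by 44 (y) by 60 mm plus a 6 mm moulding on top, 0.9 kg, loose on the base (underside 20 mm up). Origin: centre of underside, at first at fixture y = -14.6 to -13.8 mm, 1.2 to 6.4 mm clear of the backstop. The wedge pushes it -y onto the backstop, which is set anew each time (+-2.2 mm, not measured): the wedge gets tight with its tip 24 to 52 mm over the bench.
- bar: Round brass tapping bar with a white nylon foot, 30 mm diameter, 100 mm tall, 0.45 kg, standing upright on the rubber pad. Origin: centre of the foot's underside. The foot is the tapping face.
- pad: Black rubber pad, 90 by 90 mm, 4 mm thick, fixed on the bench. Origin: centre of its underside.
- rack: Wooden rack, fixed, 67 mm (x) by 150 mm (y), 72 mm tall, with two slots 75 mm apart along its y; the wedge and the spare hang in them by their heads, parallel to the rack (head undersides 72 mm over the bench). Origin: centre of its underside.
- spare: Brass wedge with a green head, same size and shape as the red one, in the other slot of the rack. Not to be used. Origin at its tip.
- jar: Small amber jar of polishing paste with a black lid, 56 mm diameter, 60 mm tall; bystander.
- oil: Amber bottle, 48 mm diameter, 130 mm tall; bystander.
- brush: Flat brush lying on the bench; bystander.
- loupe: Black round loupe, 44 mm diameter, 28 mm tall; bystander.
Things that resemble listed ones, but are neither listed nor needed, are in the scene too. Of the things shaped like the pad, the black one is meant.

How it is judged:
By the outcome, as a careful person would: the job done as asked, in the order asked, and still so for the second after the job is handed in, with the robot touching nothing.
It also fails if it takes over 67 s, if anything falls off the work surface, if the arm or the gripper's body presses on something with over 40 N, if the wrist force passes 120 N, or if a joint passes its speed limit or range.

## Working session

There is one attempt and no reset: what is moved stays moved. The work goes in short steps, Python scripts to look and compute and a shell command to move; the robot and the scene stay as the last step left them, time stands still between calls to the robot, and variables do not carry over. Pictures are saved under pics/ and viewed, about 8 in all and at most 12, crops included, and the job is handed in when it is done.

```bash
mkdir -p pics; cat > h.py <<'E'
import numpy as np, cv2
from rig import env, viewer, ticket
def grab(n):
    s=env.observe(); im,d=viewer.get_image(n); p=viewer.camera_params(n)
    K=np.array([[p['fx'],0,p['cx']],[0,p['fy'],p['cy']],[0,0,1.]]); D=np.array(p['D'],float)
    if 'rvec' in p:
        R=cv2.Rodrigues(np.array(p['rvec'],float))[0]; t=np.array(p['tvec'],float).ravel()
        Rw=R.T; o=-R.T@t
    else:
        T=np.array(p['T_tool_cam']); Rt=np.array(s['tool_rot']); Rw=Rt@T[:3,:3]; o=Rt@T[:3,3]+np.array(s['position'])
    return im,d,K,D,Rw,o
def cloud(g):
    im,d,K,D,Rw,o=g
    v,u=np.mgrid[0:400,0:640]
    n=cv2.undistortPoints(np.stack([u,v],-1).reshape(-1,1,2).astype(np.float64),K,D).reshape(400,640,2)
    pc=np.dstack([n[...,0]*d,n[...,1]*d,d])
    P=pc@Rw.T+o; P[d<=0]=np.nan
    return P
def onplane(g,uv,z):
    im,d,K,D,Rw,o=g
    n=cv2.undistortPoints(np.array(uv,float).reshape(-1,1,2),K,D).reshape(-1,2)
    r=np.c_[n,np.ones(len(n))]@Rw.T
    return o+r*((z-o[2])/r[:,2:])
def save(n,im,crop=None,s=1):
    if crop: a,b,c,d=crop; im=im[b:d,a:c]
    cv2.imwrite('pics/'+n+'.png',cv2.resize(im[...,::-1],None,fx=s,fy=s,interpolation=cv2.INTER_CUBIC))
E
python3 - <<'E'
from h import *
np.set_printoptions(precision=4,suppress=True)
g=grab('top'); save('top0',g[0]); np.save('topP.npy',cloud(g))
g2=grab('scene'); save('scene0',g2[0])
s=env.observe(); print(s); 
import pickle; pickle.dump((g,g2),open('g0.pkl','wb'))
E
```

```text
{'time_s': 0.1, 'q': array([-89.5124,  21.8364,  74.3782,   0.001 ,  83.859 , -12.3366]), 'qvel': array([-0.1029, -0.0498, -0.0611,  0.0783, -0.0183, -0.045 ]), 'joint_efforts': array([  0.0016, -44.9228, -23.1657,  -0.0003,   0.0037,  -0.    ]), 'position': array([ 0.1221, -0.536 ,  0.2308]), 'tool_rot': array([[ 0.9751,  0.222 ,  0.    ],
       [ 0.222 , -0.9751,  0.0013],
       [ 0.0003, -0.0013, -1.    ]]), 'ft_force': array([-0.0408,  0.1056,  0.1659]), 'wrist_torque': array([0.0391, 0.0154, 0.0307]), 'grip_width': 0.08538796357359976}
```

View pics/top0.png

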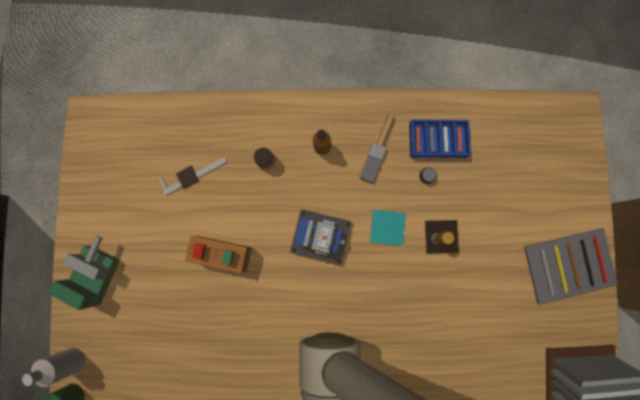

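View pics/scene0.png

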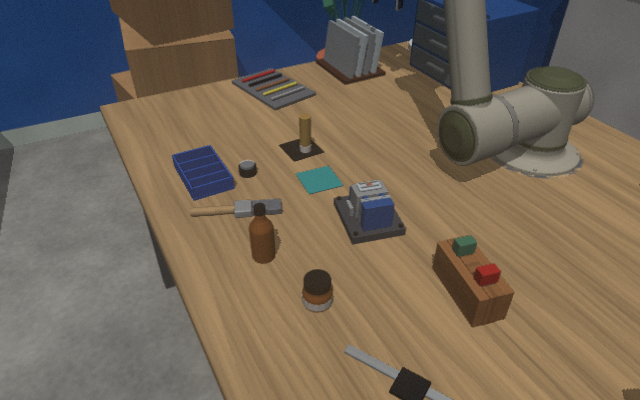

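Top view: the rack is at (218,255) with the red head at (198,252) and the green head (the spare) at (228,257). The fixture is at (322,237). The brass bar is at about (447,239), standing on the black pad at (441,237); the teal pad at (388,228) is a decoy. Other red items are the red piece in the blue tray (461,138) and a red pencil (600,258). I choose the red block at (198,252) in the rack and will measure it next.

```bash
python3 - <<'E'
from h import *
import pickle
np.set_printoptions(precision=4,suppress=True)
g,g2=pickle.load(open('g0.pkl','rb')); g=tuple(g)
for nm,G in(('top',g),('scene',g2)):
    P=cloud(G); hsv=cv2.cvtColor(G[0],cv2.COLOR_RGB2HSV); z=P[...,2]
    X,Y=P[...,0],P[...,1]
    def rep(n,m):
        Q=P[m]
        if len(Q)<8: print(nm,n,len(Q)); return
        zt=np.nanpercentile(Q[:,2],95); T=Q[Q[:,2]>zt-.008]
        r=cv2.minAreaRect((T[:,:2]*1000).astype(np.float32))
        print(nm,n,len(T),'ztop %.4f'%zt,'ctr',np.array(r[0]).round(1),'size',np.array(r[1]).round(1),'ang %.1f'%r[2])
    H,S,V=[hsv[...,i].astype(int) for i in range(3)]
    box=lambda a,b,c,d:(np.mgrid[0:400,0:640][1]>=a)&(np.mgrid[0:400,0:640][1]<c)&(np.mgrid[0:400,0:640][0]>=b)&(np.mgrid[0:400,0:640][0]<d)
    B=dict(rack=(180,230,255,280),fix=(285,205,358,268),pad=(420,215,465,258),oil=(305,122,335,160),jar=(250,142,280,172),lou=(415,163,442,188)) if nm=='top' else dict(rack=(425,230,520,330),fix=(325,175,415,245),pad=(270,105,330,165),oil=(245,200,280,265),jar=(295,265,340,312),lou=(235,155,262,180))
    b=lambda k:box(*B[k])
    rep('red',b('rack')&((H<5)|(H>174))&(S>170)&(z>.08)); rep('green',b('rack')&(H>40)&(H<95)&(S>70)&(z>.08))
    rep('rack',b('rack')&(z>.06)&(z<.08))
    rep('fix base',b('fix')&(z>.012)&(z<.028))
    blue=(H>100)&(H<130)&(S>100)
    rep('fix blue hi',b('fix')&blue&(z>.073)); rep('fix blue lo',b('fix')&blue&(z>.052)&(z<.068))
    rep('insert',b('fix')&~blue&(z>.074)&(z<.1))
    rep('pad',b('pad')&(z<.012)&(V<60)); rep('bar',b('pad')&(z>.085))
    for k in('oil','jar','lou'): rep(k,b(k)&(z>.015))
save('fix',g[0],(280,200,365,275),8)
E
```

```text
top red 86 ztop 0.1029 ctr [492.  327.2] size [18.6 32.4] ang 73.8
top green 108 ztop 0.1029 ctr [477.8 254.9] size [20.2 32.3] ang 77.6
top rack 1181 ztop 0.0748 ctr [485.2 293.1] size [152.2  65.7] ang 78.7
top fix base 1170 ztop 0.0237 ctr [531.8  25.5] size [140.1 119.8] ang 76.3
top fix blue hi 204 ztop 0.0845 ctr [541.   62.8] size [38.9 61.5] ang 77.5
top fix blue lo 116 ztop 0.0629 ctr [520.8 -16. ] size [13.5 56.1] ang 76.8
top insert 375 ztop 0.0892 ctr [534.   37.5] size [85.9 67.6] ang 71.8
top pad 619 ztop 0.0068 ctr [ 530.5 -299.6] size [83.8 82.2] ang 1.7
top bar 125 ztop 0.1061 ctr [ 525.  -285.1] size [29.1 29.1] ang 89.2
top oil 71 ztop 0.1307 ctr [780.5  22.3] size [19.7 21.9] ang 88.8
top jar 277 ztop 0.0628 ctr [741.4 177.2] size [47.9 47.9] ang 3.8
top lou 172 ztop 0.0305 ctr [ 698.6 -266.6] size [38.5 38.7] ang 89.4
scene red 216 ztop 0.1022 ctr [495.5 331.4] size [22.6 34.8] ang 76.2
scene green 125 ztop 0.1023 ctr [480.4 257.6] size [18.  33.1] ang 77.6
scene rack 1726 ztop 0.0751 ctr [486.4 293.1] size [154.6  69.6] ang 77.8
scene fix base 951 ztop 0.0255 ctr [534.3  28.1] size [142.5 121.5] ang 76.3
scene fix blue hi 242 ztop 0.0840 ctr [543.8  64.6] size [42.5 62.2] ang 76.3
scene fix blue lo 6 ztop 0.0662 ctr [552.8  80.2] size [ 2.2 46.7] ang 72.9
scene insert 438 ztop 0.0884 ctr [536.8  42.6] size [88.8 71. ] ang 77.6
scene pad 406 ztop 0.0064 ctr [ 534.  -297.8] size [90.  87.9] ang 2.4
scene bar 73 ztop 0.1050 ctr [ 529.9 -285.1] size [30.4 25.3] ang 62.6
scene oil 116 ztop 0.1283 ctr [783.   24.2] size [23.9 20.9] ang 60.5
scene jar 515 ztop 0.0615 ctr [744.  178.9] size [50.3 47.7] ang 87.7
scene lou 137 ztop 0.0297 ctr [ 702.1 -262.6] size [38.8 42.5] ang 82.7
```

View pics/fix.png

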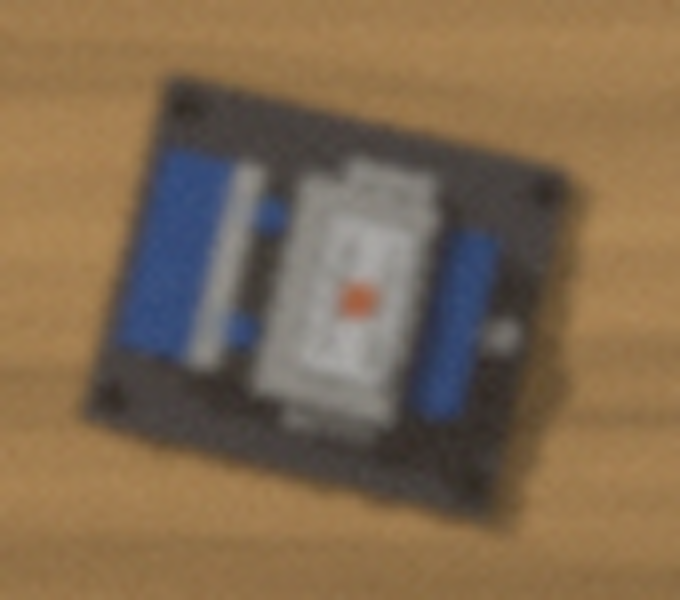

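The crop shows the tall blue abutment on the left (+y), its grey slot cheeks, the insert with a red dot, and the low backstop on the right (-y). The rack and red head agree between cameras to 4 mm and match the given sizes. Next I move towards the rack.

```bash
python3 -m pendant '[[[32,39,0],-0.043,0.2],[[32,39,0],-0.043,0.2],[[32,39,0],-0.043,0.2],[[32,39,0],-0.043,0.2],[[32,39,0],-0.043,0.2],[[32,39,0],-0.043,0.2],[[32,39,0],-0.043,0.2],[[32,39,0],-0.043,0.2],[[32,39,0],-0.043,0.2],[[32,39,0],-0.043,0.2]]' 60
python3 -m pendant '[[[5,48,0],0,0.2],[[5,48,0],0,0.2],[[5,48,0],0,0.2],[[5,48,0],0,0.2],[[5,48,0],0,0.2],[[5,48,0],0,0.2],[[5,48,0],0,0.2],[[5,48,0],0,0.2],[[5,48,0],0,0.2],[[0,0,0],0,0.2]]'
```

```text
time_s: 1.35
position: [0.4476, -0.1337, 0.2278]
tool_rot: [[0.974, -0.225, 0.0], [-0.225, -0.974, 0.006], [-0.001, -0.006, -1.0]]
ft_force: [0.2, 0.5, -0.6]
grip_width: 0.0512
time_s: 2.6
position: [0.4921, 0.3155, 0.2243]
tool_rot: [[0.975, -0.222, -0.005], [-0.222, -0.975, 0.005], [-0.006, -0.004, -1.0]]
ft_force: [0.3, -0.3, -0.3]
grip_width: 0.0511
```

```bash
cat > wr.py <<'E'
from h import *
np.set_printoptions(precision=4,suppress=True)
def rect(P,m,tol=.004):
    Q=P[m]; zt=np.nanmedian(Q[:,2]); T=Q[abs(Q[:,2]-zt)<tol]
    r=cv2.minAreaRect((T[:,:2]*1000).astype(np.float32)); 
    return len(T),round(float(zt),4),np.array(r[0]).round(1),np.array(r[1]).round(1),round(r[2],1)
E
python3 - <<'E'
from wr import *
g=grab('wrist'); save('w1',g[0]); P=cloud(g); hsv=cv2.cvtColor(g[0],cv2.COLOR_RGB2HSV); H,S,V=[hsv[...,i].astype(int) for i in range(3)]
z=P[...,2]
s=env.observe(); print(s['position'],s['q'])
print('red',rect(P,((H<5)|(H>174))&(S>150)&(z>.095)&(z<.11)))
print('green',rect(P,(H>40)&(H<95)&(S>60)&(z>.095)&(z<.11)))
print('rack',rect(P,(z>.068)&(z<.08)))
E
```

```text
[0.4921 0.314  0.2243] [ 20.7614  25.5588  69.3774   0.3761  85.2551 123.613 ]
red (727, 0.1012, array([493.6, 329.4]), array([21. , 34.6]), 78.9)
green (1977, 0.1009, array([426.9, 484.5]), array([ 55.8, 499. ]), 10.7)
rack (8473, 0.0734, array([491.8, 373.6]), array([147.9, 702.2]), 8.6)
```

View pics/w1.png

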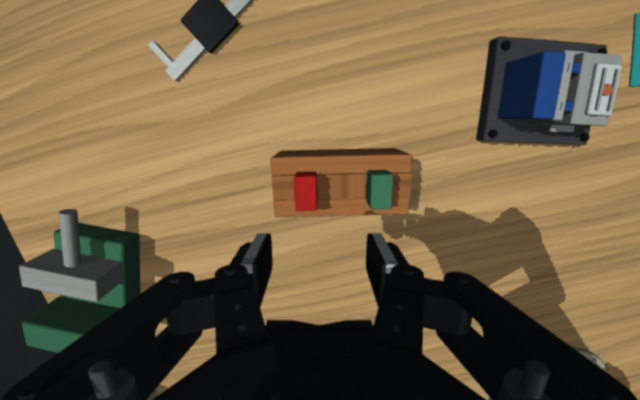

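The wrist view confirms the red head at (306,191) in the rack, green at (380,189). Its measured centre is (493.6, 329.4), top at 0.101, consistent with the top and scene cameras.

```bash
python3 -m pendant '[[[1.5,15.4,0],0.02,0.2],[[0,0,-40],0,0.2],[[0,0,-40],0,0.2],[[0,0,-25],0,0.2],[[0,0,0],0,0.2],[[0,0,0],0,0.2]]'
```

```text
time_s: 3.4
position: [0.4954, 0.3282, 0.1188]
tool_rot: [[0.979, -0.205, -0.002], [-0.205, -0.979, 0.006], [-0.004, -0.006, -1.0]]
ft_force: [-1.2, -0.3, 0.7]
grip_width: 0.0507
```

```bash
python3 -m pendant '[[[-1.8,1.2,-14],0,0.2],[[0,0,-14],0,0.2],[[0,0,-12],0,0.2],[[0,0,0],0,0.2],[[0,0,0],0,0.2]]'
python3 -m pendant '[[[0,0,0],0,-0.2],[[0,0,0],0,-0.4],[[0,0,0],0,-0.6],[[0,0,0],0,-0.8],[[0,0,0],0,-0.8],[[0,0,0],0,-0.8]]' 60
```

```text
time_s: 4.03
position: [0.4942, 0.3297, 0.0778]
tool_rot: [[0.979, -0.205, 0.0], [-0.205, -0.979, 0.007], [-0.001, -0.007, -1.0]]
ft_force: [0.3, 1.0, 0.3]
grip_width: 0.0513
time_s: 4.78
position: [0.4946, 0.3298, 0.0787]
tool_rot: [[0.979, -0.205, 0.002], [-0.205, -0.979, 0.008], [0.0, -0.008, -1.0]]
ft_force: [0.2, 1.0, -0.6]
grip_width: 0.021
```

```bash
python3 -m pendant '[[[0,0,6],0,-0.8],[[0,0,14],0,-0.8],[[0,0,22],0,-0.8],[[0,0,30],0,-0.8],[[0,0,30],0,-0.8],[[0,0,20],0,-0.8],[[0,0,0],0,-0.8]]' 80
python3 - <<'E'
from wr import *
s=env.observe(); print(s['position'],s['q'],s['grip_width'],s['ft_force'],s['wrist_torque'])
a=grab('scene')[0]; save('a',a,(420,150,540,330),3); im1=cv2.imread('pics/a.png')
b=grab('wrist')[0]; im2=cv2.resize(b[100:400,180:460,::-1],(420,540)); cv2.imwrite('pics/lift.png',np.hstack([im1,im2]))
E
```

```text
time_s: 5.65
position: [0.4941, 0.3296, 0.2096]
tool_rot: [[0.979, -0.205, 0.005], [-0.205, -0.979, 0.009], [0.003, -0.01, -1.0]]
ft_force: [-0.5, -0.9, -0.9]
grip_width: 0.0205
[0.4941 0.3296 0.2096] [ 22.1316  26.8922  69.6007   0.3812  83.0458 123.9228] 0.020481045365451873 [-0.5352 -0.8827 -0.928 ] [-0.0204 -0.0424  0.025 ]
```

View pics/lift.png

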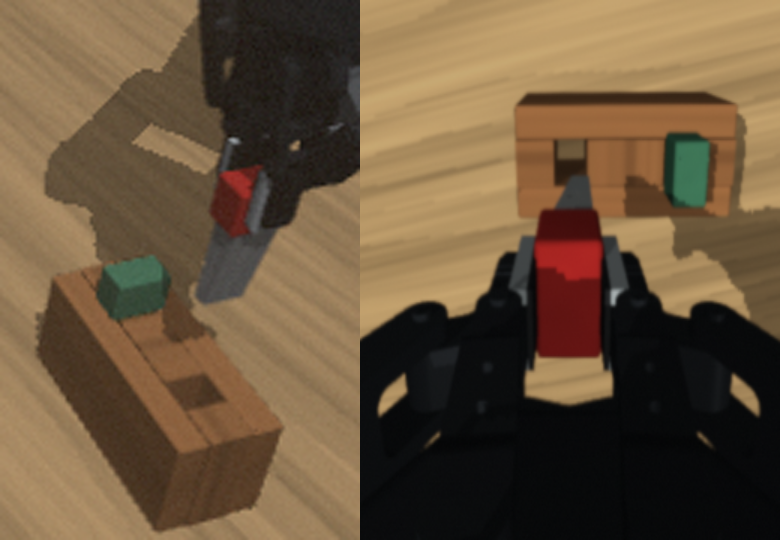

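The scene crop shows the wedge in the jaws, clear of the rack. In the wrist crop the stem's straight edge is on the right (world -y) at x≈590 and the sloping edge on the left, so the flat face already faces -y and no half turn is needed. Moving towards the fixture.

```bash
python3 -m pendant '[[[-3,-20,0],0,-0.8],[[-3,-40,0],-0.033,-0.8],[[-3,-40,0],0,-0.8],[[-2,-40,0],0,-0.8],[[-2,-40,0],0,-0.8],[[0,-40,0],0,-0.8],[[0,-35,0],0,-0.8],[[0,-20,0],0,-0.8],[[0,-5,0],0,-0.8],[[0,0,0],0,-0.8],[[0,0,0],0,-0.8]]'
python3 - <<'E'
from wr import *
s=env.observe(); print(s['position'],s['tool_rot'][:,1],s['q'])
g=grab('wrist'); import pickle; pickle.dump((g,s),open('w2.pkl','wb')); save('w2',g[0]); P=cloud(g); hsv=cv2.cvtColor(g[0],cv2.COLOR_RGB2HSV); H,S,V=[hsv[...,i].astype(int) for i in range(3)]
z=P[...,2]
R=np.hypot(P[...,0]-.534,P[...,1]-.028)<.1
blue=(H>100)&(H<130)&(S>100)
print('red head',rect(P,((H<5)|(H>174))&(S>150)&(z>.17)))
print('base',rect(P,R&(z>.012)&(z<.028)))
print('abut',rect(P,R&blue&(z>.075)&(z<.09)))
print('backs',rect(P,R&blue&(z>.055)&(z<.066)))
print('ins',rect(P,R&~blue&(z>.074)&(z<.09)))
E
```

```text
time_s: 7.12
position: [0.4743, 0.0419, 0.1968]
tool_rot: [[0.971, -0.237, -0.019], [-0.237, -0.971, 0.007], [-0.02, -0.002, -1.0]]
ft_force: [-0.5, -0.0, -0.9]
grip_width: 0.0201
[0.4743 0.0419 0.1968] [-0.2371 -0.9715 -0.0024] [-9.3562 16.6676 88.3429  0.2283 76.1018 94.2986]
red head (2900, 0.2191, array([474.2,  42. ]), array([22. , 35.3]), 76.0)
base (5028, 0.0214, array([532.8,  26.3]), array([140.5, 120.4]), 76.3)
abut (2025, 0.0832, array([541.1,  62.3]), array([40.9, 62.3]), 76.1)
backs (1173, 0.0611, array([528.8,  12.9]), array([74.6, 58.8]), 76.7)
ins (3094, 0.0826, array([535. ,  40.3]), array([88.5, 68.9]), 76.1)
```

View pics/w2.png

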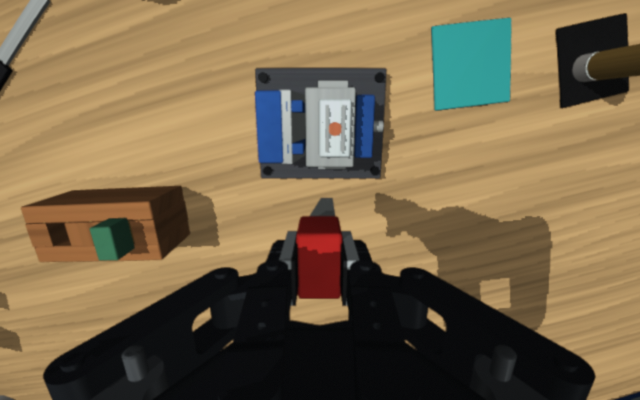

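The wrist picture shows the fixture at (320,123) with its slot between the white strip at x≈287 and the insert at x≈305, and the wedge head at (320,240). Wrist-measured base centre (532.8, 26.3) at 76.3° agrees with the other two cameras. Next: go above the slot and check the tilt.

```bash
python3 -m pendant '[[[20,1,0],0,-0.8],[[25,1,0],0,-0.8],[[15,0,0],0,-0.8],[[0,0,0],0,-0.8],[[0,0,0],0,-0.8],[[0,0,0],0,-0.8]]'
cat > tip.py <<'E'
from wr import *
import sys
def tip():
    s=env.observe(); R=np.array(s['tool_rot']); p=np.array(s['position'])*1000
    t=p+R@np.array([0,0,66.7]); c,si=np.cos(np.radians(-13.7)),np.sin(np.radians(-13.7))
    F=np.array([[c,si],[-si,c]])@(t[:2]-np.array([533.,26.5]))
    print('tip',t.round(1),'fix xy',F.round(1),'need(0,18.3) world dxy',(np.array([[c,-si],[si,c]])@(np.array([0,18.3])-F)).round(1),'yaw err deg',round(float(np.degrees(np.arctan2(-R[1,1],-R[0,1])))-76.3,2),'z axis',R[:,2].round(4),'f',np.array(s['ft_force']).round(1),'qv',np.abs(s['qvel']).max().round(2))
if __name__=='__main__': tip()
E
python3 tip.py
```

```text
time_s: 7.92
position: [0.5344, 0.0477, 0.1966]
tool_rot: [[0.972, -0.232, -0.02], [-0.232, -0.973, 0.007], [-0.021, -0.003, -1.0]]
ft_force: [0.1, -0.2, -0.7]
grip_width: 0.0204
tip [533.1  48.2 130. ] fix xy [-5.  21.1] need(0,18.3) world dxy [ 4.2 -3.9] yaw err deg 0.28 z axis [-0.0197  0.0073 -0.9998] f [ 0.1 -0.2 -0.7] qv 0.38
```

```bash
python3 -m pendant '[[[4.2,-3.9,-10],-0.004,-0.8],[[0,0,-14],0,-0.8],[[0,0,-10],0,-0.8],[[0,0,0],0,-0.8],[[0,0,0],0,-0.8]]'
python3 tip.py
python3 - <<'E'
from wr import *
a=grab('scene'); import pickle; pickle.dump(a,open('s3.pkl','wb')); save('a',a[0],(320,110,420,245),4); im1=cv2.imread('pics/a.png')
b=grab('top')[0]; save('b',b,(285,200,360,270),5);im2=cv2.imread('pics/b.png')
im2=cv2.copyMakeBorder(im2,0,540-im2.shape[0],0,0,0); cv2.imwrite('pics/hover.png',np.hstack([im1,im2]))
E
```

```text
time_s: 8.55
position: [0.5379, 0.0434, 0.1597]
tool_rot: [[0.971, -0.237, -0.021], [-0.236, -0.972, 0.008], [-0.022, -0.002, -1.0]]
ft_force: [0.4, -0.4, -1.0]
grip_width: 0.0206
tip [536.5  44.   93. ] fix xy [-0.7 17.8] need(0,18.3) world dxy [0.8 0.3] yaw err deg 0.01 z axis [-0.0212  0.0076 -0.9997] f [ 0.4 -0.4 -1. ] qv 0.26
```

View pics/hover.png

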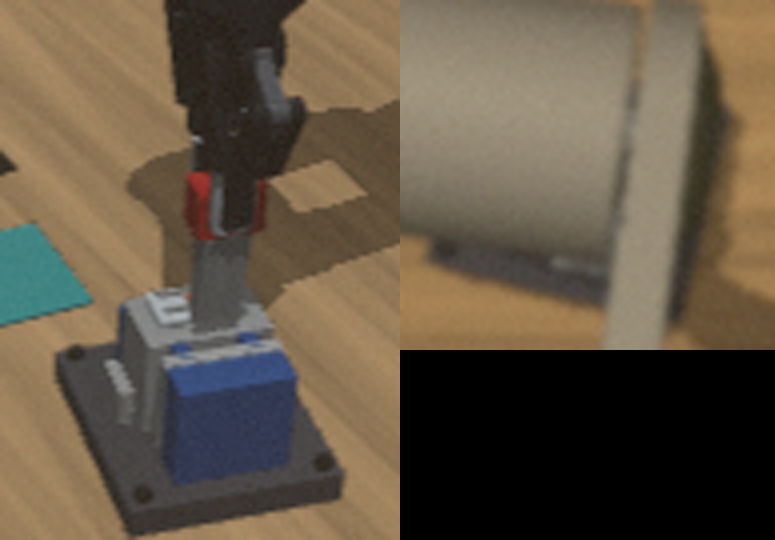

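The scene crop shows the stem tip at about (219,328), just behind and between the blue cheeks at (180,350) and (248,340), so it is over the slot mouth. I centre it and lower slowly with force checks.

```bash
python3 -m pendant '[[[1.1,1.4,0],0,-0.8],[[0,0,0],0,-0.8],[[0,0,-3],0,-0.8],[[0,0,-3],0,-0.8],[[0,0,0],0,-0.8]]'
python3 tip.py
python3 -m pendant '[[[0,0,-3],0,-0.8],[[0,0,-2],0,-0.8],[[0,0,-2],0,-0.8],[[0,0,0],0,-0.8]]'
python3 tip.py
```

```text
time_s: 9.28
position: [0.5393, 0.0451, 0.154]
tool_rot: [[0.971, -0.236, -0.02], [-0.236, -0.972, 0.007], [-0.021, -0.003, -1.0]]
ft_force: [-0.2, 0.7, -1.0]
grip_width: 0.0203
tip [538.   45.5  87.3] fix xy [ 0.3 19.7] need(0,18.3) world dxy [-0.6 -1.3] yaw err deg 0.03 z axis [-0.0197  0.0074 -0.9998] f [-0.2  0.7 -1. ] qv 0.24
time_s: 9.78
position: [0.5395, 0.045, 0.1468]
tool_rot: [[0.971, -0.236, -0.019], [-0.236, -0.972, 0.007], [-0.02, -0.003, -1.0]]
ft_force: [-0.6, 0.5, 0.3]
grip_width: 0.02
tip [538.2  45.5  80.1] fix xy [ 0.5 19.6] need(0,18.3) world dxy [-0.8 -1.2] yaw err deg 0.02 z axis [-0.0191  0.0073 -0.9998] f [-0.6  0.5  0.3] qv 0.1
```

```bash
python3 -m pendant '[[[0,0,-2],0,-0.8],[[0,0,-2],0,-0.8],[[0,0,0],0,-0.8]]'
python3 tip.py
python3 -m pendant '[[[0,-0.4,-2],0,-0.8],[[-0.3,-0.4,-2],0,-0.8],[[0,0,0],0,-0.8]]'
python3 tip.py
```

```text
time_s: 10.15
position: [0.5405, 0.045, 0.1471]
tool_rot: [[0.972, -0.236, -0.013], [-0.236, -0.972, 0.006], [-0.014, -0.003, -1.0]]
ft_force: [-0.1, 0.8, -0.6]
grip_width: 0.0202
tip [539.6  45.4  80.4] fix xy [ 2. 20.] need(0,18.3) world dxy [-2.3 -1.1] yaw err deg 0.04 z axis [-0.0131  0.0064 -0.9999] f [-0.1  0.8 -0.6] qv 0.59
time_s: 10.52
position: [0.5408, 0.0448, 0.1469]
tool_rot: [[0.972, -0.236, -0.009], [-0.236, -0.972, 0.007], [-0.01, -0.005, -1.0]]
ft_force: [-0.9, 0.5, -1.3]
grip_width: 0.0203
tip [540.2  45.3  80.2] fix xy [ 2.5 20. ] need(0,18.3) world dxy [-2.9 -1. ] yaw err deg 0.06 z axis [-0.0085  0.0071 -0.9999] f [-0.9  0.5 -1.3] qv 0.45
```

It stopped descending at tip z ≈ 80, so there may be contact; zero rows relax the force reading. I look with the wrist and scene cameras before going on.

```bash
python3 -m pendant '[[[0,0,8],0,-0.8],[[-2,-0.5,6],0,-0.8],[[0,0,0],0,-0.8]]'
python3 tip.py
python3 - <<'E'
from wr import *
import pickle
s=env.observe(); g=grab('wrist'); a=grab('scene'); pickle.dump((g,a,s),open('w4.pkl','wb'))
save('a',g[0],(230,100,410,280),3); im1=cv2.imread('pics/a.png'); save('b',a[0],(340,150,405,225),6)
im2=cv2.resize(cv2.imread('pics/b.png'),(250,288)); im2=cv2.copyMakeBorder(im2,0,540-288,0,0,0); cv2.imwrite('pics/w4.png',np.hstack([im1,im2]))
E
```

```text
time_s: 10.9
position: [0.5387, 0.0442, 0.1611]
tool_rot: [[0.972, -0.236, -0.009], [-0.236, -0.972, 0.007], [-0.01, -0.005, -1.0]]
ft_force: [-0.3, 0.1, -1.5]
grip_width: 0.02
tip [538.1  44.7  94.4] fix xy [ 0.6 18.9] need(0,18.3) world dxy [-0.8 -0.4] yaw err deg 0.05 z axis [-0.0091  0.0071 -0.9999] f [-0.3  0.1 -1.5] qv 0.5
```

View pics/w4.png

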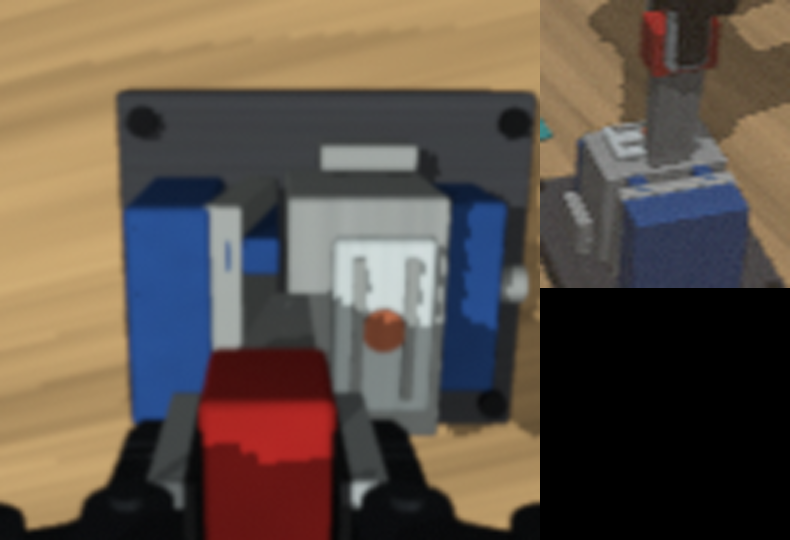

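```bash
python3 - <<'E'
from wr import *
import pickle
g,a,s=pickle.load(open('w4.pkl','rb'))
th=np.radians(-13.7); c,si=np.cos(th),np.sin(th); F=np.array([[c,si],[-si,c]])
for nm,G in(('wrist',g),('scene',a)):
    P=cloud(G); Q=P.copy(); Q[...,:2]=(P[...,:2]*1000-np.array([533.,26.5]))@F.T; Q[...,2]*=1000
    def st(n,m,ax):
        q=Q[m]
        if len(q)>3: print(nm,n,len(q),'axis',ax,np.percentile(q[:,ax],[1,5,25,50,75,95,99]).round(1))
    x,y,z=Q[...,0],Q[...,1],Q[...,2]
    for lo,hi in((96,106),(106,116),(116,126),(126,136),(136,146)):
        m=(abs(x)<22)&(abs(y-15)<25)&(z>lo)&(z<hi); st('stem z%d-%d'%(lo,hi),m,1); st('   x',m,0)
    m=(abs(x-25)<12)&(z>76)&(z<85)
    st('ins top y<14',m&(y<14)&(y>-40),1); st('strip+abut y>14',m&(y>14)&(y<60),1); st('insz',m&(y<5)&(y>-5),2); st('abz',m&(y>25),2)
    st('ins x',(z>76)&(z<83)&(y>0)&(y<6),0); st('abut x',(z>78)&(z<86)&(y>28)&(y<45),0)
    st('cheek y8-20 z',(y>9)&(y<18)&(x>8)&(x<40)&(z<90),2); st('cheek x',(y>10)&(y<17)&(x>0)&(x<40)&(z<90)&(z>60),0)
G=g; P=cloud(G); Q=P.copy(); Q[...,:2]=(P[...,:2]*1000-np.array([533.,26.5]))@F.T; Q[...,2]*=1000
np.set_printoptions(linewidth=220)
for v in range(170,222,4):
    print(v,[tuple(Q[v,u].round(0).astype(int)) if np.isfinite(Q[v,u,0]) else None for u in range(308,344,4)])
# projections
im,d,K,D,Rw,o=g
def pj(pts):
    W=np.array(pts,float); W[:,:2]=W[:,:2]@F+np.array([533.,26.5]); W/=1000
    return cv2.projectPoints(W,cv2.Rodrigues(Rw.T)[0],-Rw.T@o,K,D)[0].reshape(-1,2).round(1)
print('tip corners',pj([[12.6,8.9,94.4],[12.6,17.9,94.4]]),'slot ins edge/strip',pj([[25,7.8,80],[25,20.3,82]]))
E
```

```text
wrist stem z96-106 50 axis 1 [ 8.9  9.3 11.3 13.6 16.3 18.  18.8]
wrist    x 50 axis 0 [10.7 10.9 11.  11.2 11.2 11.4 11.5]
wrist stem z106-116 61 axis 1 [ 8.8  9.3 11.5 14.5 17.3 19.5 20.4]
wrist    x 61 axis 0 [11.  11.  11.2 11.3 11.4 11.6 11.7]
wrist stem z116-126 84 axis 1 [ 9.1  9.7 12.3 15.2 18.7 21.3 22.2]
wrist    x 84 axis 0 [11.  11.1 11.3 11.4 11.6 11.7 11.8]
wrist stem z126-136 106 axis 1 [ 8.9  9.5 12.7 16.4 20.  22.6 23.7]
wrist    x 106 axis 0 [11.  11.2 11.3 11.5 11.6 11.8 11.9]
wrist stem z136-146 48 axis 1 [ 9.3  9.9 11.8 14.9 19.4 23.5 24.3]
wrist    x 48 axis 0 [11.2 11.3 11.5 11.7 11.7 11.9 12.1]
wrist ins top y<14 998 axis 1 [-29.7 -28.4 -18.3  -4.6   5.8  12.3  13.2]
wrist strip+abut y>14 1097 axis 1 [16.4 19.7 29.3 38.8 48.2 55.8 57.5]
wrist insz 229 axis 2 [77.2 79.4 80.8 81.3 81.7 82.8 84.1]
wrist abz 950 axis 2 [77.9 79.9 82.5 83.1 83.6 84.4 84.8]
wrist ins x 314 axis 0 [-11.5  -8.3   3.   16.1  26.   32.6  33.6]
wrist abut x 1138 axis 0 [-20.2 -15.5  -2.3   9.7  21.4  30.2  31.2]
wrist cheek y8-20 z 440 axis 2 [20.  20.6 22.  74.2 81.3 82.5 83.7]
wrist ch
[... 5834 characters left out ...]
64(15), np.int64(136)), (np.int64(12), np.int64(13), np.int64(137)), (np.int64(12), np.int64(10), np.int64(137)), (np.int64(-7), np.int64(5), np.int64(81)), (np.int64(-6), np.int64(1), np.int64(86))]
218 [(np.int64(17), np.int64(25), np.int64(160)), (np.int64(18), np.int64(22), np.int64(160)), (np.int64(18), np.int64(20), np.int64(161)), (np.int64(18), np.int64(18), np.int64(161)), (np.int64(18), np.int64(16), np.int64(161)), (np.int64(18), np.int64(14), np.int64(161)), (np.int64(18), np.int64(12), np.int64(161)), (np.int64(18), np.int64(9), np.int64(160)), (np.int64(-9), np.int64(1), np.int64(87))]
tip corners [[331.8 195.2]
 [320.2 195.2]] slot ins edge/strip [[332.6 175.9]
 [317.2 176.4]]
```

The depth data shows the real slot lies about 5 mm further +y than the base centre implied: insert edge at y ≈ 13 instead of 7.8, abutment face offset the same. So the tip was over the insert's edge. I refine this from the same picture.

```bash
python3 - <<'E'
from wr import *
import pickle
g,a,s=pickle.load(open('w4.pkl','rb'))
th=np.radians(-13.7); c,si=np.cos(th),np.sin(th); F=np.array([[c,si],[-si,c]])
for nm,G in(('wrist',g),('scene',a)):
    P=cloud(G); Q=P.copy(); Q[...,:2]=(P[...,:2]*1000-np.array([533.,26.5]))@F.T; Q[...,2]*=1000
    x,y,z=Q[...,0],Q[...,1],Q[...,2]
    m=(x>-12)&(x<12)&(y>14)&(y<29)&(z>30)&(z<78) if nm=='wrist' else np.zeros_like(x,bool)
    if m.sum()>5: print(nm,'abut face y-offset',m.sum(),np.percentile(y[m]-(13+(z[m]-38-1.2)/6),[10,50,90]).round(2))
    m=(x>12)&(x<34)&(abs(z-81)<3)&(y>0)&(y<16); print(nm,'ins edge hist',np.histogram(y[m],np.arange(0,17))[0])
    m=(abs(x)<30)&(abs(z-82)<3.5)&(y>16)&(y<65); print(nm,'abut y hist',np.histogram(y[m],np.arange(16,66,2))[0])
    m=(y>15)&(y<20)&(z>77)&(z<88)&(abs(x)<35); print(nm,'cheek x hist',np.histogram(x[m],np.arange(-30,31,2))[0])
    m=(x>-50)&(x<50)&(abs(z-20)<5)&(y>-110)&(y<110); print(nm,'base y',np.percentile(y[m],[.5,99.5]).round(1))
    m=(z>75)&(z<90)&(y>2)&(y<12)&(abs(x)<60);print(nm,'ins x max/min',np.percentile(x[m],[1,99]).round(1))
E
```

```text
wrist abut face y-offset 122 [5.96 6.14 6.29]
wrist ins edge hist [14 38 30 26 34 40 30 26 28 42 35 26 26 26  0  0]
wrist abut y hist [ 25  39  26  39  30 131  90 116 110 118 130 153 139 149 147 152 163 166
 163 170 141   8   0   0]
wrist cheek x hist [ 0  0  0  0  0  0  0  0  0  0  0  0  0  0  0  0  0  0  0  0  0  7 12 11
 14 10 14  0  0  0]
wrist base y [-69.8  70. ]
wrist ins x max/min [-8.9 33.5]
scene ins edge hist [6 5 2 3 2 4 3 3 3 4 2 5 2 1 2 2]
scene abut y hist [ 5  4  6  5 11 13 17 27 18 12 16 19 15 14 21 16 19 19 17 20 31 20  2  0]
scene cheek x hist [0 0 0 1 1 1 1 1 1 0 0 1 0 0 0 0 0 0 0 0 0 0 0 1 2 1 2 2 0 0]
scene base y [-66.7  71.7]
scene ins x max/min [-34.8  34.9]
```

```bash
sed -i 's/533.,26.5/535.0,32.2/; s/18\.3/19.5/g' tip.py; python3 -m pendant '[[[0.8,3.2,0],0,-0.8],[[0.8,3.2,0],0,-0.8],[[0,0,0],0,-0.8]]'; python3 tip.py
python3 -m pendant '[[[0,0,-3],0,-0.8],[[0,0,-3],0,-0.8],[[0,0,-3],0,-0.8]]'; python3 tip.py
```

```text
time_s: 11.38
position: [0.5402, 0.0512, 0.1601]
tool_rot: [[0.972, -0.236, -0.011], [-0.236, -0.972, 0.007], [-0.012, -0.005, -1.0]]
ft_force: [0.5, -0.4, -0.4]
grip_width: 0.0204
tip [539.4  51.7  93.4] fix xy [-0.3 20. ] need(0,19.5) world dxy [ 0.2 -0.6] yaw err deg 0.05 z axis [-0.0109  0.0075 -0.9999] f [ 0.5 -0.4 -0.4] qv 0.15
time_s: 11.75
position: [0.5402, 0.0512, 0.1504]
tool_rot: [[0.972, -0.236, -0.011], [-0.236, -0.972, 0.007], [-0.012, -0.005, -1.0]]
ft_force: [0.5, -0.2, -0.8]
grip_width: 0.0203
tip [539.4  51.7  83.8] fix xy [-0.3 20. ] need(0,19.5) world dxy [ 0.2 -0.6] yaw err deg 0.06 z axis [-0.0109  0.0074 -0.9999] f [ 0.5 -0.2 -0.8] qv 3.67
```

```bash
python3 -m pendant '[[[0,-0.3,-3],0,-0.8],[[0,0,-3],0,-0.8]]'; python3 tip.py
python3 -m pendant '[[[0,-0.3,-3],0,-0.8]]'; python3 tip.py;python3 -m pendant '[[[0,-0.3,-3],0,-0.8]]'; python3 tip.py
```

```text
time_s: 12.0
position: [0.5401, 0.0508, 0.1439]
tool_rot: [[0.972, -0.236, -0.011], [-0.236, -0.972, 0.007], [-0.013, -0.005, -1.0]]
ft_force: [1.1, -0.3, -1.4]
grip_width: 0.0206
tip [539.4  51.3  77.2] fix xy [-0.3 19.6] need(0,19.5) world dxy [ 0.3 -0.2] yaw err deg 0.05 z axis [-0.0112  0.0075 -0.9999] f [ 1.1 -0.3 -1.4] qv 3.78
time_s: 12.12
position: [0.5401, 0.0505, 0.1407]
tool_rot: [[0.972, -0.236, -0.011], [-0.236, -0.972, 0.007], [-0.013, -0.005, -1.0]]
ft_force: [-0.1, -1.1, -0.9]
grip_width: 0.0205
tip [539.4  51.   74. ] fix xy [-0.2 19.3] need(0,19.5) world dxy [0.3 0.2] yaw err deg 0.05 z axis [-0.0111  0.0074 -0.9999] f [-0.1 -1.1 -0.9] qv 3.73
time_s: 12.25
position: [0.5401, 0.0502, 0.1375]
tool_rot: [[0.972, -0.236, -0.011], [-0.236, -0.972, 0.007], [-0.013, -0.005, -1.0]]
ft_force: [-0.2, -0.0, -1.2]
grip_width: 0.0204
tip [539.4  50.7  70.8] fix xy [-0.1 19. ] need(0,19.5) world dxy [0.3 0.5] yaw err deg 0.05 z axis [-0.0111  0.0074 -0.9999] f [-0.2 -0.  -1.2] qv 3.7
```

```bash
python3 -m pendant '[[[0,-0.5,-3],0,-0.8]]'; python3 tip.py
python3 -m pendant '[[[-0.1,-0.5,-2.5],0,-0.8]]'; python3 tip.py;python3 -m pendant '[[[0,-0.2,-2],0,-0.8]]'; python3 tip.py
```

```text
time_s: 12.38
position: [0.5401, 0.0496, 0.1342]
tool_rot: [[0.972, -0.236, -0.011], [-0.236, -0.972, 0.007], [-0.013, -0.005, -1.0]]
ft_force: [0.4, -0.0, -1.2]
grip_width: 0.02
tip [539.4  50.1  67.5] fix xy [-0.  18.5] need(0,19.5) world dxy [0.3 1. ] yaw err deg 0.05 z axis [-0.0112  0.0074 -0.9999] f [ 0.4 -0.  -1.2] qv 3.66
time_s: 12.5
position: [0.54, 0.0491, 0.1315]
tool_rot: [[0.972, -0.236, -0.011], [-0.236, -0.972, 0.007], [-0.013, -0.005, -1.0]]
ft_force: [0.1, -0.1, -0.4]
grip_width: 0.0205
tip [539.2  49.6  64.8] fix xy [-0.  17.9] need(0,19.5) world dxy [0.4 1.5] yaw err deg 0.05 z axis [-0.0112  0.0074 -0.9999] f [ 0.1 -0.1 -0.4] qv 3.09
time_s: 12.62
position: [0.5401, 0.049, 0.1294]
tool_rot: [[0.972, -0.236, -0.011], [-0.236, -0.972, 0.008], [-0.013, -0.005, -1.0]]
ft_force: [0.7, 1.0, -0.8]
grip_width: 0.0202
tip [539.3  49.5  62.7] fix xy [ 0.1 17.9] need(0,19.5) world dxy [0.3 1.6] yaw err deg 0.04 z axis [-0.011   0.0079 -0.9999] f [ 0.7  1.  -0.8] qv 2.42
```

```bash
python3 -m pendant '[[[0,0,-2],0,-0.8]]'; python3 tip.py;python3 -m pendant '[[[0,0,-2],0,-0.8]]'; python3 tip.py
```

```text
time_s: 12.75
position: [0.5401, 0.049, 0.1273]
tool_rot: [[0.972, -0.236, -0.011], [-0.236, -0.972, 0.008], [-0.013, -0.005, -1.0]]
ft_force: [0.7, 0.1, -0.2]
grip_width: 0.0205
tip [539.3  49.6  60.6] fix xy [ 0.1 17.9] need(0,19.5) world dxy [0.3 1.6] yaw err deg 0.04 z axis [-0.011   0.0079 -0.9999] f [ 0.7  0.1 -0.2] qv 2.47
time_s: 12.88
position: [0.5402, 0.0488, 0.1254]
tool_rot: [[0.972, -0.236, -0.011], [-0.236, -0.972, 0.007], [-0.012, -0.005, -1.0]]
ft_force: [-0.4, -2.3, 3.0]
grip_width: 0.0204
tip [539.5  49.3  58.7] fix xy [ 0.3 17.7] need(0,19.5) world dxy [0.1 1.8] yaw err deg 0.05 z axis [-0.0105  0.0073 -0.9999] f [-0.4 -2.3  3. ] qv 2.26
```

Contact (about 4 N) at tip z ≈ 58.7 mm, as the geometry predicts. Letting go now.

```bash
python3 -m pendant '[[[0,0,0.5],0,-0.45],[[0,0,0],0,-0.3],[[0,0,0],0,-0.1],[[0,0,0],0,0.1],[[0,0,0],0,0.2],[[0,0,0],0,0.2]]'; python3 -m pendant '[[[0,0,15],0,0.2],[[0,0,25],0,0.2],[[-25,0,30],0,0.2],[[-35,0,10],0,0.2],[[0,0,0],0,0.2],[[0,0,0],0,0.2]]'
python3 - <<'E'
from wr import *
import pickle
s=env.observe(); g=grab('wrist'); a=grab('scene'); pickle.dump((g,a,s),open('w5.pkl','wb'))
th=np.radians(-13.7); c,si=np.cos(th),np.sin(th); F=np.array([[c,si],[-si,c]])
for nm,G in(('wrist',g),('scene',a)):
    P=cloud(G); hsv=cv2.cvtColor(G[0],cv2.COLOR_RGB2HSV); H,S,V=[hsv[...,i].astype(int) for i in range(3)]; z=P[...,2]
    R=np.hypot(P[...,0]-.54,P[...,1]-.05)<.07
    print(nm,'head top',rect(P,R&((H<5)|(H>174))&(S>150)&(z>.12)&(V>60),.006), 'maxz',np.nanpercentile(z[R&((H<5)|(H>174))&(S>150)],98))
    m=R&((H<5)|(H>174))&(S>150)&(z>.138)&(z<.156); q=P[m]*1000; A=np.c_[q[:,:2]-q[:,:2].mean(0),np.ones(len(q))]; print('top plane tilt',np.linalg.lstsq(A,q[:,2],rcond=None)[0].round(3))
    Q=(P[...,:2]*1000-np.array([533.,26.5]))@F.T
    m=(Q[...,0]>14)&(Q[...,0]<33)&(abs(z-.081)<.003)&(Q[...,1]>5)&(Q[...,1]<17); print('ins edge',np.histogram(Q[...,1][m],np.arange(5,18))[0])
save('a',g[0],(200,60,440,300),2.2); im1=cv2.imread('pics/a.png'); save('b',a[0],(330,130,410,250),4); im2=cv2.imread('pics/b.png')[:480]
im1=cv2.resize(im1,(480,480)); cv2.imwrite('pics/w5.png',np.hstack([im1,im2]))
E
```

```text
time_s: 13.62
position: [0.5403, 0.0488, 0.1261]
tool_rot: [[0.972, -0.236, -0.01], [-0.236, -0.972, 0.007], [-0.011, -0.005, -1.0]]
ft_force: [0.6, -0.3, 0.5]
grip_width: 0.0513
time_s: 14.38
position: [0.4799, 0.0486, 0.2133]
tool_rot: [[0.972, -0.236, -0.005], [-0.236, -0.972, 0.006], [-0.006, -0.005, -1.0]]
ft_force: [-0.5, -0.6, -1.1]
grip_width: 0.0517
wrist head top (1377, 0.1479, array([538.7,  49.1]), array([20.7, 34.7]), 76.2) maxz 0.14935178729200463
top plane tilt [ -0.008   0.009 147.914]
ins edge [21 21 21 21 21 20 21 21 17  0  0  2]
scene head top (155, 0.143, array([540.8,  50.5]), array([22.4, 35.7]), 76.3) maxz 0.1485216445235694
top plane tilt [ -0.062  -0.192 145.338]
ins edge [2 3 3 3 2 1 3 8 0 0 0 0]
```

View pics/w5.png

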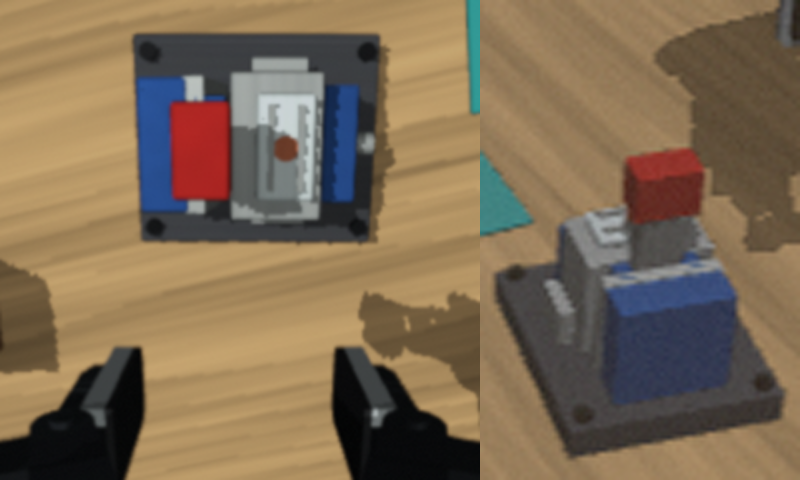

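The wedge stands upright and free in the slot (red head at (200,150) in the wrist crop), top at z ≈ 147 mm. Now the brass bar.

```bash
python3 -m pendant '[[[0,-25,0],0,0.5],[[0,-50,0],0,0.5],[[0,-50,0],0,0.5],[[0,-50,0],0,0.5],[[0,-50,0],0,0.5],[[0,-50,0],0,0.5],[[0,-35,0],0,0.5],[[0,-12,0],0,0.5],[[0,0,0],0,0.5],[[0,0,0],0,0.5]]'
cat > bar.py <<'E'
from wr import *
s=env.observe(); g=grab('wrist'); P=cloud(g); z=P[...,2]; p=s['position']
R=np.hypot(P[...,0]-.527,P[...,1]+.285)<.05
Q=P[R&(z>.098)&(z<.115)]*1000
print('pos',p,'zax',s['tool_rot'][:,2],'w',s['grip_width'])
print('bar top',len(Q),np.median(Q[:,2]).round(1),cv2.minEnclosingCircle(Q[:,:2].astype(np.float32)),((Q.max(0)+Q.min(0))/2).round(1))
hsv=cv2.cvtColor(g[0],cv2.COLOR_RGB2HSV)
R2=np.hypot(P[...,0]-.53,P[...,1]+.298)<.09
m=R2&(z<.012)&(hsv[...,2]<45); print('pad',rect(P,m))
save('w6',g[0])
E
python3 bar.py
```

```text
time_s: 15.72
position: [0.4825, -0.2835, 0.2076]
tool_rot: [[0.972, -0.233, -0.012], [-0.233, -0.972, 0.012], [-0.014, -0.009, -1.0]]
ft_force: [-0.5, 0.7, 0.2]
grip_width: 0.0642
pos [ 0.4825 -0.2835  0.2076] zax [-0.0117  0.0121 -0.9999] w 0.06421707861582757
bar top 909 105.2 ((527.0000610351562, -286.05230712890625), 14.97698974609375) [ 527.  -286.1  103.4]
pad (4258, 0.0053, array([ 532.3, -301.1]), array([87.8, 87.5]), 1.5)
```

View pics/w6.png

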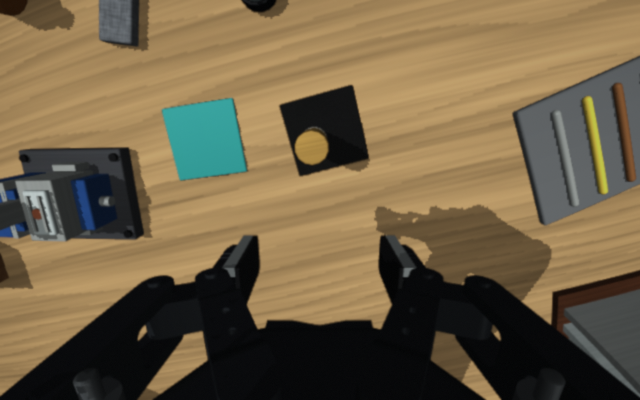

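The wrist view shows the brass bar top at (311,146) on the black pad at (325,130). The bar measures (527.0, -286.1), top 104, diameter 30, as it should.

```bash
python3 -m pendant '[[[20,-1,0],0,0.5],[[24.5,-1.6,0],0,0.5],[[0,0,0],0,0.5],[[0,0,-25],0,0.5],[[0,0,-35],0,0.5],[[0,0,-20],0,0.5],[[0,0,0],0,0.5],[[0,0,0],0,0.5]]'
```

```text
time_s: 16.77
position: [0.5267, -0.2793, 0.1291]
tool_rot: [[0.974, -0.226, -0.01], [-0.225, -0.974, 0.01], [-0.012, -0.008, -1.0]]
ft_force: [-0.4, 0.1, -0.5]
grip_width: 0.0642
```

```bash
python3 -m pendant '[[[0.3,-6.8,0],0,0.5],[[0,0,0],0,0.5]]'; python3 -m pendant '[[[0,0,-20],0,0.5],[[0,0,-20],0,0.5],[[0,0,-20],0,0.5],[[0,0,-10],0,0.5],[[0,0,0],0,0.5],[[0,0,0],0,0.5]]'
```

```text
time_s: 17.02
position: [0.5273, -0.2869, 0.131]
tool_rot: [[0.974, -0.225, -0.008], [-0.225, -0.974, 0.008], [-0.009, -0.006, -1.0]]
ft_force: [0.3, -1.2, -0.5]
grip_width: 0.0637
time_s: 17.77
position: [0.5286, -0.2885, 0.0625]
tool_rot: [[0.974, -0.226, -0.003], [-0.226, -0.974, 0.004], [-0.003, -0.003, -1.0]]
ft_force: [-0.1, -1.3, -0.1]
grip_width: 0.064
```

```bash
python3 -m pendant '[[[-1.6,2.4,-5],0,0.5],[[0,0,0],0,0.5],[[0,0,0],0,0.5]]'; python3 -m pendant '[[[0,0,0],0,0.2],[[0,0,0],0,0],[[0,0,0],0,-0.2],[[0,0,0],0,-0.4],[[0,0,0],0,-0.6],[[0,0,0],0,-0.6],[[0,0,0],0,-0.6]]' 100
```

```text
time_s: 18.15
position: [0.5273, -0.2862, 0.0585]
tool_rot: [[0.974, -0.226, -0.001], [-0.226, -0.974, 0.003], [-0.001, -0.002, -1.0]]
ft_force: [0.6, 0.0, -0.3]
grip_width: 0.064
time_s: 19.02
position: [0.5274, -0.2865, 0.059]
tool_rot: [[0.974, -0.226, -0.001], [-0.226, -0.974, 0.002], [-0.001, -0.002, -1.0]]
ft_force: [-0.8, -0.1, 1.4]
grip_width: 0.0279
```

```bash
python3 -m pendant '[[[0,0,5],0,-0.6],[[0,0,15],0,-0.6],[[0,0,30],0,-0.6],[[0,0,40],0,-0.6],[[0,0,40],0,-0.6],[[0,0,30],0,-0.6],[[0,0,15],0,-0.6],[[0,0,0],0,-0.6]]' 110
python3 -m pendant '[[[0,20,0],0,-0.6],[[2,40,0],0,-0.6],[[2,45,0],0,-0.6],[[2,45,0],0,-0.6],[[2,45,0],0,-0.6],[[2,45,0],0,-0.6],[[2,40,0],0,-0.6],[[0,28,0],0,-0.6],[[0,15,0],0,-0.6],[[0,0,0],0,-0.6],[[0,0,0],0,-0.6]]'
```

```text
time_s: 20.02
position: [0.5249, -0.2841, 0.242]
tool_rot: [[0.974, -0.226, -0.004], [-0.226, -0.974, 0.005], [-0.005, -0.004, -1.0]]
ft_force: [0.3, -1.1, -6.1]
grip_width: 0.0278
time_s: 21.4
position: [0.529, 0.0573, 0.234]
tool_rot: [[0.975, -0.223, -0.02], [-0.223, -0.975, 0.013], [-0.022, -0.009, -1.0]]
ft_force: [-0.9, -0.2, -4.7]
grip_width: 0.028
```

```bash
python3 -m pendant '[[[6,-4,-5],0,-0.6],[[5.3,-4.5,-10],0,-0.6],[[0,0,-5],0,-0.6],[[0,0,0],0,-0.6],[[0,0,0],0,-0.6]]'
cat > foot.py <<'E'
from wr import *
s=env.observe(); R=np.array(s['tool_rot']); p=np.array(s['position'])*1000
f=p+R[:,2]*55; print('foot',f.round(1),'need dxy',(np.array([539.2,49.5])-f[:2]).round(1),'zax',R[:,2].round(4),'F',np.array(s['ft_force']).round(1),'t',s['time_s'])
E
python3 foot.py
```

```text
time_s: 22.02
position: [0.5413, 0.0458, 0.2117]
tool_rot: [[0.974, -0.227, -0.021], [-0.227, -0.974, 0.013], [-0.024, -0.008, -1.0]]
ft_force: [-0.2, 0.1, -4.5]
grip_width: 0.0279
foot [540.1  46.5 156.7] need dxy [-0.9  3. ] zax [-0.0214  0.0132 -0.9997] F [-0.2  0.1 -4.5] t 22.025
```

```bash
python3 -m pendant '[[[-0.9,3,0],0,-0.6],[[0,0,-3],0,-0.6],[[0,0,0],0,-0.6]]'; python3 foot.py
for i in 1; do python3 -m pendant '[[[0,0,-2],0,-0.6]]'; done; python3 foot.py;  python3 -m pendant '[[[0,0,-2],0,-0.6]]'; python3 foot.py
```

```text
time_s: 22.4
position: [0.5403, 0.0493, 0.209]
tool_rot: [[0.974, -0.226, -0.02], [-0.226, -0.974, 0.013], [-0.023, -0.008, -1.0]]
ft_force: [0.1, 0.2, -5.3]
grip_width: 0.0279
foot [539.2  50.  154.1] need dxy [ 0.  -0.5] zax [-0.0205  0.0131 -0.9997] F [ 0.1  0.2 -5.3] t 22.4
time_s: 22.52
position: [0.5404, 0.0494, 0.2071]
tool_rot: [[0.974, -0.226, -0.02], [-0.226, -0.974, 0.013], [-0.022, -0.008, -1.0]]
ft_force: [1.6, -0.5, -5.1]
grip_width: 0.0282
foot [539.3  50.1 152.2] need dxy [-0.1 -0.6] zax [-0.0199  0.0131 -0.9997] F [ 1.6 -0.5 -5.1] t 22.525
time_s: 22.65
position: [0.5404, 0.0494, 0.205]
tool_rot: [[0.974, -0.226, -0.02], [-0.226, -0.974, 0.013], [-0.022, -0.008, -1.0]]
ft_force: [-0.4, -0.3, -4.4]
grip_width: 0.0278
foot [539.3  50.1 150. ] need dxy [-0.1 -0.6] zax [-0.02    0.0131 -0.9997] F [-0.4 -0.3 -4.4] t 22.65
```

```bash
python3 -m pendant '[[[0,-0.3,-2],0,-0.6]]' >/dev/null; python3 foot.py; python3 -m pendant '[[[0,0,-2],0,-0.6]]'>/dev/null; python3 foot.py; python3 -m pendant '[[[0,0,-1.5],0,-0.6]]'>/dev/null; python3 foot.py
```

```text
foot [539.2  49.8 147.8] need dxy [-0.  -0.3] zax [-0.0201  0.013  -0.9997] F [-0.6  0.6 -4.6] t 22.775
foot [539.4  49.6 145.8] need dxy [-0.2 -0.1] zax [-0.0197  0.0128 -0.9997] F [ 0.6  0.  -2.7] t 22.9
foot [539.5  49.5 144.4] need dxy [-0.3  0. ] zax [-0.0192  0.0124 -0.9997] F [ 0.3 -1.3 -2.8] t 23.025
```

```bash
python3 -m pendant '[[[0,0,-1.5],0,-0.6]]' >/dev/null; python3 foot.py; python3 -m pendant '[[[0,0,-1.5],0,-0.6]]'>/dev/null; python3 foot.py
```

```text
foot [539.7  49.3 142.9] need dxy [-0.5  0.2] zax [-0.0188  0.0122 -0.9997] F [-0.3 -0.9 -2.9] t 23.15
foot [539.7  49.2 141.5] need dxy [-0.5  0.3] zax [-0.0186  0.012  -0.9998] F [-1.4 -1.  -3.2] t 23.275
```

```bash
python3 -m pendant '[[[-0.2,0,-1.5],0,-0.6]]' >/dev/null; python3 foot.py; python3 -m pendant '[[[-0.2,0,-1.5],0,-0.6]]'>/dev/null; python3 foot.py;python3 -m pendant '[[[-0.2,-0.1,-1.5],0,-0.6]]'>/dev/null; python3 foot.py
```

```text
foot [539.5  49.2 139.9] need dxy [-0.3  0.3] zax [-0.0185  0.012  -0.9998] F [ 0.1 -1.7 -3.9] t 23.4
foot [539.3  49.2 138.3] need dxy [-0.1  0.3] zax [-0.0184  0.0119 -0.9998] F [ 0.  -0.4 -3.6] t 23.525
foot [539.1  49.1 136.8] need dxy [0.1 0.4] zax [-0.0183  0.0119 -0.9998] F [-0.1 -0.8 -3.6] t 23.65
```

```bash
python3 -m pendant '[[[-0.2,-0.1,-1.5],0,-0.6]]' >/dev/null; python3 foot.py; python3 -m pendant '[[[-0.2,-0.1,-1.5],0,-0.6]]'>/dev/null; python3 foot.py;python3 -m pendant '[[[-0.2,-0.1,-1.5],0,-0.6]]'>/dev/null; python3 foot.py
```

```text
foot [538.9  48.9 135.1] need dxy [0.3 0.6] zax [-0.0183  0.0119 -0.9998] F [-0.3  0.2 -2.4] t 23.775
foot [538.7  48.9 133.6] need dxy [0.5 0.6] zax [-0.0183  0.0119 -0.9998] F [ 0.1 -1.5 -3.2] t 23.9
foot [538.5  48.7 131.9] need dxy [0.7 0.8] zax [-0.0183  0.0119 -0.9998] F [ 0.2 -0.5 -2.9] t 24.025
```

```bash
python3 -m pendant '[[[0,-0.1,-1.5],0,-0.6]]' >/dev/null; python3 foot.py; python3 -m pendant '[[[0,-0.1,-1.5],0,-0.6]]'>/dev/null; python3 foot.py;python3 -m pendant '[[[0,-0.1,-1.5],0,-0.6]]'>/dev/null; python3 foot.py
```

```text
foot [538.5  48.6 130.3] need dxy [0.7 0.9] zax [-0.0183  0.0119 -0.9998] F [ 0.1 -1.  -2.2] t 24.15
foot [538.8  48.5 129.4] need dxy [0.4 1. ] zax [-0.0172  0.0116 -0.9998] F [-1.7 -0.2  8.1] t 24.275
foot [539.3  48.3 129.2] need dxy [-0.1  1.2] zax [-0.0152  0.0113 -0.9998] F [-2.5 -0.6 11.3] t 24.4
```

```bash
python3 -m pendant '[[[0,-0.1,-1.5],0,-0.6]]' >/dev/null; python3 foot.py; python3 -m pendant '[[[0,-0.1,-1.5],0,-0.6]]'>/dev/null; python3 foot.py;python3 -m pendant '[[[0,-0.1,-1.5],0,-0.6]]'>/dev/null; python3 foot.py
```

```text
foot [539.4  48.3 129.2] need dxy [-0.2  1.2] zax [-0.0137  0.0112 -0.9998] F [-4.2 -0.1  9.3] t 24.525
foot [539.5  48.3 129.2] need dxy [-0.3  1.2] zax [-0.0123  0.011  -0.9999] F [-4.  -0.  10.8] t 24.65
foot [539.5  48.3 129.2] need dxy [-0.3  1.2] zax [-0.0111  0.0109 -0.9999] F [-4.2 -1.  10.7] t 24.775
```

Resistance rose steeply at head top 129 mm (tip ≈ 41). Net press is ≈ 15.5 N now; bring it to about 19 N.

```bash
python3 -m pendant '[[[0,0,-1.8],0,-0.6]]' >/dev/null; python3 foot.py; python3 -m pendant '[[[0,0,-1.8],0,-0.6]]'>/dev/null; python3 foot.py
```

```text
foot [539.6  48.3 129.2] need dxy [-0.4  1.2] zax [-0.0094  0.0105 -0.9999] F [-5.6 -1.  13.4] t 24.9
foot [539.6  48.3 129.2] need dxy [-0.4  1.2] zax [-0.0078  0.0101 -0.9999] F [-4.5 -1.4 12.6] t 25.025
```

```bash
python3 -m pendant '[[[0,0,-2],0,-0.6]]' >/dev/null; python3 foot.py; python3 -m pendant '[[[0,0,-2],0,-0.6]]'>/dev/null; python3 foot.py
```

```text
foot [539.7  48.3 129.2] need dxy [-0.5  1.2] zax [-0.0061  0.0096 -0.9999] F [-4.6  0.4 15.1] t 25.15
foot [539.8  48.2 129.2] need dxy [-0.6  1.3] zax [-0.0044  0.0092 -0.9999] F [-5.3  0.3 13.6] t 25.275
```

Net ≈ 19 N with no further travel: tight. Lift off and check the wedge, then take the bar back.

```bash
python3 -m pendant '[[[0,0,2],0,-0.6],[[0,0,4],0,-0.6],[[0,0,10],0,-0.6],[[0,0,20],0,-0.6],[[0,0,15],0,-0.6],[[0,0,0],0,-0.6]]'>/dev/null; python3 foot.py
python3 -m pendant '[[[0,-20,0],0,-0.6],[[0,-40,0],0,-0.6],[[-2,-45,0],0,-0.6],[[-2,-45,0],0,-0.6],[[-2,-45,0],0,-0.6],[[-2,-45,0],0,-0.6],[[-2,-45,0],0,-0.6],[[0,-30,0],0,-0.6],[[0,-15,0],0,-0.6],[[0,0,0],0,-0.6],[[0,0,0],0,-0.6]]' >/dev/null;python3 foot.py
python3 - <<'E'
from wr import *
for nm in('top','scene'):
    G=grab(nm); P=cloud(G); hsv=cv2.cvtColor(G[0],cv2.COLOR_RGB2HSV); H,S,V=[hsv[...,i].astype(int) for i in range(3)]; z=P[...,2]
    R=np.hypot(P[...,0]-.54,P[...,1]-.05)<.07
    m=R&((H<5)|(H>174))&(S>150)&(z>.1); q=P[m]*1000; zt=np.percentile(q[:,2],90); q=q[q[:,2]>zt-5]
    print(nm,'head',len(q),'ztop',zt.round(1),cv2.minAreaRect(q[:,:2].astype(np.float32)))
    if nm=='scene': save('s7',G[0],(260,100,420,250),4)
E
```

```text
foot [539.3  48.9 181.9] need dxy [-0.1  0.6] zax [-0.0063  0.0106 -0.9999] F [ 0.1  0.  -5.8] t 26.025
foot [ 522.5 -297.1  174.3] need dxy [ 16.7 346.6] zax [-0.0171  0.0162 -0.9997] F [ 0.5  0.7 -5.3] t 27.4
top head 109 ztop 131.2 ((536.4490966796875, 45.76422882080078), (19.56218910217285, 32.764991760253906), 76.63607025146484)
scene head 119 ztop 130.4 ((539.3666381835938, 47.6624755859375), (22.957658767700195, 35.42939758300781), 67.54047393798828)
```

View pics/s7.png

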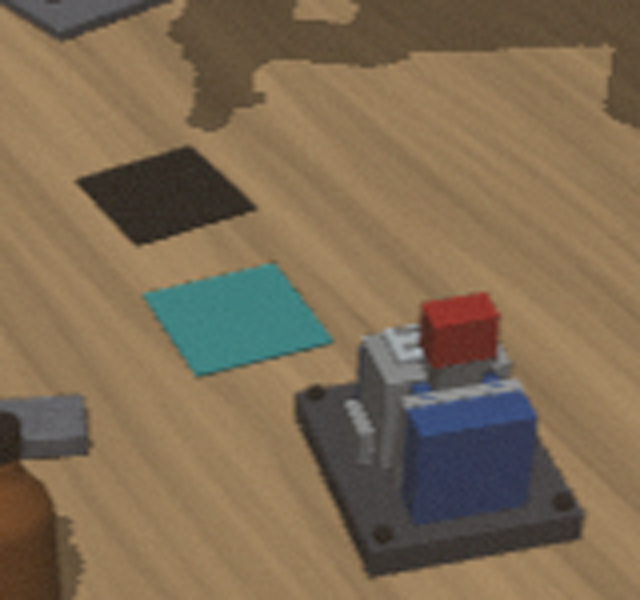

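The scene crop shows the wedge seated deeper and upright (red head at (460,330)), its top still at about 130 mm after lift-off. Now place the bar.

```bash
python3 -m pendant '[[[8.5,0,-10],0,-0.6],[[0,0,-30],0,-0.6],[[0,0,-35],0,-0.6],[[0,0,-35],0,-0.6],[[0,0,-20],0,-0.6],[[0,0,0],0,-0.6],[[0,0,0],0,-0.6]]'>/dev/null; python3 foot.py
```

```text
foot [ 535.1 -292.2   39.3] need dxy [  4.1 341.7] zax [-0.0148  0.0154 -0.9998] F [ 0.3 -1.  -4.8] t 28.375
```

```bash
python3 -m pendant '[[[-2,-6,-8],0,-0.6],[[0,0,-10],0,-0.6],[[0,0,-8],0,-0.6],[[0,0,-3],0,-0.6],[[0,0,0],0,-0.6]]'>/dev/null; python3 foot.py; python3 -m pendant '[[[0,0,-2],0,-0.6],[[0,0,-1.5],0,-0.6]]'>/dev/null; python3 foot.py
```

```text
foot [ 533.8 -299.1    9.9] need dxy [  5.4 348.6] zax [-0.0124  0.0133 -0.9998] F [ 0.3 -0.3 -4.7] t 29.0
foot [ 534.1 -299.3    6.7] need dxy [  5.1 348.8] zax [-0.0116  0.0127 -0.9999] F [ 0.8 -0.2 -5.1] t 29.25
```

```bash
python3 -m pendant '[[[0,0,-1.5],0,-0.6]]'>/dev/null; python3 foot.py; python3 -m pendant '[[[0,0,-1.5],0,-0.6]]'>/dev/null; python3 foot.py; python3 -m pendant '[[[0,0,-1],0,-0.6]]'>/dev/null; python3 foot.py
```

```text
foot [ 534.2 -299.3    5.3] need dxy [  5.  348.8] zax [-0.0114  0.0125 -0.9999] F [-0.6 -0.4 -4.2] t 29.375
foot [ 534.3 -299.4    4.2] need dxy [  4.9 348.9] zax [-0.011   0.0122 -0.9999] F [-2.5  2.2  5.3] t 29.5
foot [ 534.4 -299.4    4.1] need dxy [  4.8 348.9] zax [-0.0104  0.0117 -0.9999] F [-4.3  3.3  7.7] t 29.625
```

```bash
python3 -m pendant '[[[0,0,0],0,-0.3],[[0,0,0],0,-0.25],[[0,0,0],0,-0.1],[[0,0,0],0,0.2],[[0,0,0],0,0.5],[[0,0,0],0,0.5],[[0,0,0],0,0.5]]' 20; python3 -m pendant '[[[0,0,10],0,0.5],[[0,0,25],0,0.5],[[0,0,40],0,0.5],[[0,0,45],0,0.5],[[-20,0,30],0,0.5],[[-25,0,0],0,0.5],[[0,0,0],0,0.5],[[0,0,0],0,0.5],[[0,0,0],0,0.5]]' 
python3 - <<'E'
exec(open('bar.py').read().replace("save('w6'","save('w8'"))
for nm in('top','scene'):
    G=grab(nm); P=cloud(G); hsv=cv2.cvtColor(G[0],cv2.COLOR_RGB2HSV); H,S,V=[hsv[...,i].astype(int) for i in range(3)]; z=P[...,2]
    R=np.hypot(P[...,0]-.54,P[...,1]-.05)<.07
    q=P[R&((H<5)|(H>174))&(S>150)&(z>.1)]*1000; zt=np.percentile(q[:,2],90)
    print(nm,'head ztop',zt.round(1))
    if nm=='scene': save('s8',G[0])
E
```

```text
time_s: 30.5
position: [0.5359, -0.3009, 0.0601]
tool_rot: [[0.975, -0.22, -0.008], [-0.22, -0.975, 0.009], [-0.01, -0.007, -1.0]]
ft_force: [0.4, -0.4, 0.2]
grip_width: 0.0642
time_s: 31.62
position: [0.4905, -0.3004, 0.2196]
tool_rot: [[0.976, -0.22, -0.004], [-0.22, -0.976, 0.006], [-0.006, -0.005, -1.0]]
ft_force: [-0.3, 0.5, 0.1]
grip_width: 0.0639
pos [ 0.4905 -0.3004  0.2196] zax [-0.0043  0.0063 -1.    ] w 0.06385617961306099
bar top 823 105.2 ((534.2651977539062, -299.018310546875), 14.939599990844727) [ 534.2 -299.   103. ]
pad (3853, 0.0053, array([ 532.5, -301.4]), array([87.5, 87.9]), 1.2)
top head ztop 131.1
scene head ztop 130.3
```

View pics/s8.png

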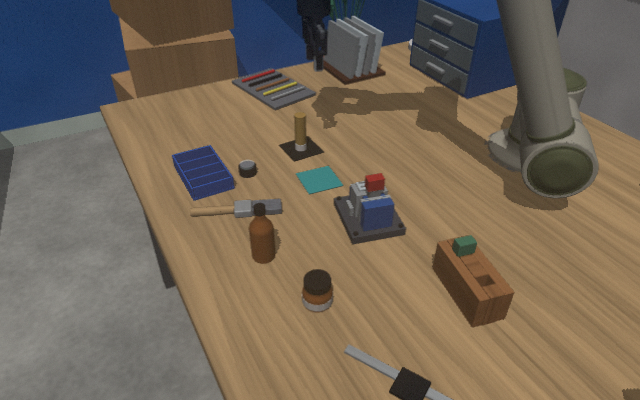

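The bar stands upright at (301,133) on the black pad, centre within 3 mm. The wedge is tight in the fixture (374,183), the spare is still in the rack and the bystanders are where they were. Handing in.

```bash
python3 -c "
from rig import ticket; print(ticket.close_job())"
```

```text
the job is handed in; nothing more can be done
None
```

The job is done and handed in at about 32 s of the 67 s allowed. One thing may count against it: on the first try the wedge tip touched the top edge of the insert.

- **Wedge:** I lifted the red wedge from the rack, set it in the slot until it just touched both sides (tip about 59 mm over the bench), and let go. I then pressed it down with the bar in about 1.5 mm steps. It stopped with its tip about 41 mm over the bench, and I held about 19 N net with no further travel. The highest reading between rows was about 20 N, under the 32 N limit.
- **Last checks:**
  - After lift-off the head's top still measured about 130 mm in both cameras, so the wedge held. Both cameras read heights about 1–2 mm high.
  - The bar stands upright on the black pad, about 3 mm from its centre.
  - In the last picture the spare and the bystanders looked unmoved, and the arm was clear of everything.
- **What disagreed:** I took the middle of the base as the fixture's origin, but the slot lay about 6 mm further to +y. That is why the tip came down on the insert. I backed off and re-measured before trying again. The readings showed about 1 N, but only at the ends of rows that relax the contact, so the peak is unknown. I could not check the insert for a mark.

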